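# Lock the shaker's carriage with its transit pin

## Robot

A 7-joint arm with a two-finger parallel gripper is mounted at the origin on the work surface; the furniture and walls round the work are solid. World frame = base frame: x ahead of the robot, y to its left, z up, the work surface at z = 0. Lengths are in mm, angles in degrees, forces in N, time in s.
With the tool pointing down it reaches from about 425 to 1025 mm from the base axis. Payload 3.6 kg.
Tool frame: the origin (TCP) lies midway between the tips of the shut fingers; the grasp point (between the pads) lies 19 mm behind it; y points along the fingers, z is the direction in which the jaws open and shut, and the axes are right-handed (so a half turn about y gives the same grasp; the last joint's range is limited). The gripper opens to 85 mm and grips with 20 to 120 N. Pads are 22 mm wide; open, the fingers measure 114 mm over their backs; the gripper's body (76 mm by 85 mm) begins 54 mm behind the grasp point. The pads swing forward as they close: fully open they stand 13 mm farther back than shut.
Start: joints at [-79.326, 33.873, 2.773, 92.16, -1.908, 54.013, -1.931], TCP at [200.214, 696.81, 231.302] pointing down, gripper open.
Joint ranges: [-153.93, 153.93], [-27.13, 128.08], [-72.61, 78.16], [10.71, 143.7], [-87.88, 267.88], [4.46, 118.87], [-176.78, 176.78]. Speed limits (degrees/s): [147.25, 147.25, 180, 180, 180, 180, 180].

## Interface

Orientations are given as [roll, pitch, yaw] about the fixed x, y, z axes, in that order (R = Rz(yaw) Ry(pitch) Rx(roll)).
In Python, from workcell import sense, read_camera, camera_info, close_job, recognise gives the robot as it stands.
- The arm moves only by the tool step_arm, never from a script. Its argument "series" is a list of rows, each a list of 3 entries, a list of its own where there are three numbers: the shift along the tool's x, y, z in units of 500 mm (1.0 is 500 mm), then the turn, a rotation vector about the tool's x, y, z in units of 90 degrees (1.0 is 90 degrees), then the opening, from -1 (shut) to 1 (fully open), so that 0 is half open. A call has 1 to 12 rows; each row is the pose to reach, as a shift and turn from the pose measured when the call began, along the tool's axes at that moment; what a row does not reach only later rows make up. A row lasts 1/8 s, in which the tool goes at most 62.5 mm and 10.7 degrees, less where a joint would pass 70% of its speed; a pose out of reach is approached as far as the arm can. A call with a number of a shift or a turn outside -1 to 1 is refused whole. A call with a gripper value outside its range is refused whole. The fingers move at their own pace and stop on an object; the grip force is fixed at half the most. Time passes only in rows, so rows that repeat a pose let the fingers close. It gives the time, the measured TCP pose, the force and the opening at its end, in the units of the state.
- sense(): the state, without advancing time (a new reading comes with each control period).
- read_camera(name): name is "scene" or "top"; returns (picture, depth): 420x560x3 uint8, red, green, blue; 420x560 float32, mm along the optical axis (not along the pixel's ray), 0 where there is no reading.
- camera_info(name): a dict with "fx", "fy", "cx", "cy" (pixels), "k1" (the pictures are not rectified: a ray, as slopes to the right and down, at radius r is drawn at 1 + k1 r^2 times it, then the intrinsics apply), "position" and "orientation" of the camera in the world. Camera axes: x right, y up, looking along -z (the intrinsics and any distortion apply to the point x, -y, -z); pixel columns grow to the right and rows downward; lengths in mm; the calibration is good to about 2 mm. A picture is of the moment at which its call begins. camera_info takes no time and is no camera call.
- close_job(): hands the job in, once; it reports no verdict.
Trained networks look in the newest picture that a camera, given by its name, has taken for a name from the list of things; names that differ only in an ending like _2 or _b are one class to them, and where a whole thing is asked for, a point or a joint stands for the part that bears it (a point fixed in the world has none). Each returns a list of dicts, best first, with "score" (0 to 1); they miss things now and then, are a little off and sometimes report something else, mostly with a low value. They report only what shows in the picture. A call takes as long as a camera call. They do not tell look-alikes from the thing itself.
- recognise(camera, name): "extent" ([left, top, right, bottom] in pixels, round what is visible of it).
The state is a dict: "clock": time; "qpos": joint angles; "qvel": joint speeds; "effort": joint torques, N m; "tcp_pos": TCP position; "ee_rot": TCP orientation; "ft_force": force on the tool from outside, world axes, zero at the start; "moment": the same for the moment, N m; "opening": opening from 0.0 (shut) to 1.0 (fully open).
Only numpy, scipy, OpenCV 4.12 (cv2) and the standard library are available. Lean on these libraries where they do the work, as an engineer would, in place of code of your own. Each camera call takes 0.05 s, during which the arm holds its last target. There are 200 camera calls.

## Task

Lock the bench shaker for transport: take the red-handled locking pin out of its blue stand and put it upright through the slot in the shaker's cover plate. The hole it belongs in is out of sight below the plate, somewhere along the slot, so slide the pin's tip along until it drops in, push the pin fully home with its collar flat on the cover plate, and let go.

Things in the scene. Friction and masses are not known exactly. Their poses are not given: they have to be found in the camera images.
- slot (a point): Middle of the slot in the shaker's grey cover plate (6 mm thick), level with the plate's top face, 85 mm above the table. y axis along the slot, x across it, z up. The slot is 82 mm long (y) and 21 mm wide (x), with a yellow outline; four rubber buffers 5 mm high stand near the plate's corners.
- shaker: White box 170 (x) x 220 (y) x 85 mm, fast on the table; origin under its centre, below the slot. Inside, 38 mm below the cover's top face, is the flat black top of the carriage with one round bore 19 mm wide (2 mm chamfer), 34 mm deep, on the slot's centre line anywhere from 28 mm one way to 28 mm the other along it, new each time. The carriage is stiff: it takes 80 N to shift.
- pin_grip (a point): Centre of the grip of the locking pin: a red upright cylinder 28 mm in diameter, 50 mm tall. Below it is a steel collar 40 mm in diameter, 8 mm thick, then a steel shaft 16 mm in diameter, 68 mm long. Whole pin 126 mm, 0.12 to 0.21 kg, z axis up along it. It starts upright in the stand. This point is 101 mm above the tip, 33 mm above the collar's underside.
- pin_collar (a point): Centre of the underside of the pin's collar, 68 mm above the tip. With the tip resting on the carriage beside the bore it is 30 mm above the cover plate; fully home it lies on the cover plate.
- pin_tip (a point): Centre of the pin's flat tip, 8 mm wide, at its lower end (the shaft's last 8 mm taper to it); z axis up along the pin.
- pin_stand: Blue block 70 x 70 x 75 mm, fast on the table, that holds the pin at the start in a hole 20 mm wide and 72 mm deep; the pin's collar rests on its top. Origin at the centre of its underside.
Not all that is in view belongs to the job. Of the things that look like the part that bears pin_grip, the largest one is meant.

How it is judged:
By the outcome, as a careful person would: the job done as asked, in the order asked, and still so for the second after the job is handed in, with the robot touching nothing.
It also fails if it takes over 51 s, if anything falls off the work surface, if the arm or the gripper's body presses on something with over 40 N, if the wrist force passes 120 N, or if a joint passes its speed limit or range.

## Working session

There is one attempt and no reset: what is moved stays moved. The work goes in short steps, Python scripts to look and compute and a tool call to move; the robot and the scene stay as the last step left them, time stands still between calls to the robot, and variables do not carry over. Pictures are saved under pics/ and viewed, about 8 in all and at most 12, crops included, and the job is handed in when it is done.

Besides the shell and the picture viewer there is one more tool, called after "Call:" as a command line: name --argument value ..., lists and objects as JSON in quotes. step_arm: Moves the arm, as the interface text tells. Its arguments: {"type":"object","properties":{"series":{"type":"array","items":{"type":"array"}}},"required":["series"]}

```bash
mkdir -p pics; cat > h.py <<'E'
import numpy as np, cv2
from workcell import sense, read_camera, camera_info, close_job, recognise
from scipy.spatial.transform import Rotation as R
def cam(n):
    c=camera_info(n); o=np.array(c['orientation'],float)
    return c,(o if o.shape==(3,3) else R.from_euler('xyz',o,degrees=True).as_matrix())
def rays(n,uv):
    c,M=cam(n); uv=np.array(uv,float).reshape(-1,2)
    d=np.c_[(uv[:,0]-c['cx'])/c['fx'],(uv[:,1]-c['cy'])/c['fy']]; s=d.copy()
    for _ in range(20): s=d/(1+c['k1']*(s**2).sum(1,keepdims=True))
    return np.array(c['position']),np.c_[s[:,0],-s[:,1],-np.ones(len(s))]@M.T
def at_z(n,uv,z):
    p,r=rays(n,uv); return p+r*((z-p[2])/r[:,2])[:,None]
def pts(n,uv,dep):
    p,r=rays(n,uv); return p+r*np.array(dep).reshape(-1,1)
def proj(n,P):
    c,M=cam(n); q=(np.array(P,float).reshape(-1,3)-np.array(c['position']))@M
    s=np.c_[q[:,0],-q[:,1]]/-q[:,2:]; s=s*(1+c['k1']*(s**2).sum(1,keepdims=True))
    return np.c_[s[:,0]*c['fx']+c['cx'],s[:,1]*c['fy']+c['cy']]
E
python3 - <<'E'
from h import *
s=sense(); print(s)
for n in('scene','top'):
    print(camera_info(n))
    p,d=read_camera(n); np.savez(n+'0.npz',p=p,d=d); cv2.imwrite(f'pics/{n}0.png',p[:,:,::-1])
    for k in('pin_grip','shaker','pin_stand'):
        for x in recognise(n,k): print(n,k,x)
E
```

```text
{'clock': 0.0, 'qpos': array([-79.32627626,  33.92635343,   2.76838713,  92.23605526,
        -1.91042437,  54.01282802,  -1.92947841]), 'qvel': array([-8.60646498e-02, -3.01266629e-05, -1.41301041e-02, -2.24139423e-02,
        7.12869243e-02, -7.80309109e-03,  6.45023265e-02]), 'effort': array([-4.01770853e-05, -5.48703074e+01,  1.54632691e+00, -1.98123497e+01,
        9.38406360e-03,  8.72789853e-03,  4.50053648e-06]), 'tcp_pos': array([199.97812058, 696.01411269, 230.13582282]), 'ee_rot': array([-9.01289352e+01, -5.85661467e-03, -1.60271645e+01]), 'ft_force': array([-0.84729931,  0.1217436 , -1.09826826]), 'moment': array([-0.00745459, -0.03381805, -0.02425832]), 'opening': 1.0020106830242175}
{'fx': 440.03184275649267, 'fy': 440.03184275649267, 'cx': 277.9158006378393, 'cy': 208.2917092667043, 'k1': -0.12451494620568532, 'position': array([ 182.13194891, -646.09253701,  566.46803308]), 'orientation': array([ 55.59970579,   0.20257848, -25.00988158])}
scene pin_grip {'extent': [281.4, 289.8, 300.6, 332.8], 'score': 0.93}
scene pin_grip {'extent': [341.0, 267.6, 368.7, 311.3], 'score': 0.91}
scene pin_grip {'extent': [316.2, 258.6, 331.7, 296.6], 'score': 0.79}
scene shaker {'extent': [231.5, 144.5, 353.2, 242.9], 'score': 0.96}
scene pin_stand {'extent': [321.3, 284.4, 389.6, 358.7], 'score': 0.9}
{'fx': 443.2632609002683, 'fy': 443.2632609002683, 'cx': 278.8336234057803, 'cy': 200.69057408555088, 'k1': -0.011358898877314609, 'position': array([289.86762113, -37.80932133, 929.23249069]), 'orientation': array([ 14.26208364,   0.10661329, -90.58864447])}
top pin_grip {'extent': [388.2, 199.1, 412.4, 221.1], 'score': 0.82}
top pin_grip {'extent': [342.6, 204.3, 353.2, 225.6], 'score': 0.55}
top pin_grip {'extent': [366.4, 251.0, 383.9, 263.4], 'score': 0.44}
top shaker {'extent': [149.2, 130.5, 264.8, 233.9], 'score': 0.79}
top pin_stand {'extent': [365.9, 190.3, 419.1, 235.2], 'score': 0.58}
```

View pics/scene0.png

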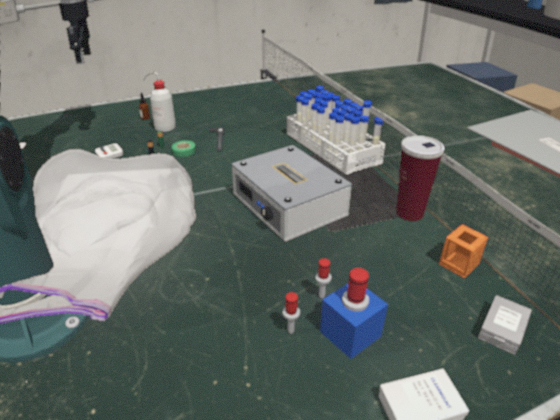

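View pics/top0.png

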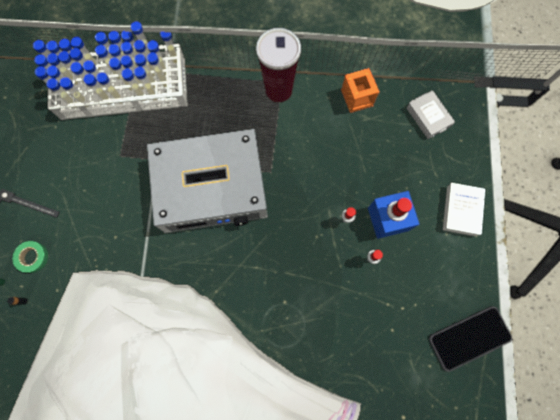

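The pictures show three red pins. In the scene view they are at (355,290) in the blue stand, and at (291,310) and (324,277), both small and standing on the table. In the top view they are at (401,208), (375,257) and (348,214). The one in the stand is the largest and fits the description. The slot is at about (205,176) in the top view.

```bash
python3 - <<'E'
from h import *
ims={n:np.load(n+'0.npz') for n in('scene','top')}
out=[]
for n,box,slot in(('scene',(335,262,375,312),(265,150,315,190)),('top',(385,192,418,225),(175,160,235,195))):
    p=ims[n]['p'];d=ims[n]['d'];hsv=cv2.cvtColor(p,cv2.COLOR_RGB2HSV)
    red=((hsv[...,0]<8)|(hsv[...,0]>172))&(hsv[...,1]>130)&(hsv[...,2]>70)
    m=np.zeros_like(red);m[box[1]:box[3],box[0]:box[2]]=1;m&=red
    v,u=np.nonzero(m);P=pts(n,np.c_[u,v],d[v,u]);P=P[d[v,u]>0]
    t=P[P[:,2]>126]; print(n,'red px',len(u),(u.min(),v.min(),u.max(),v.max()),'top z',np.percentile(P[:,2],[5,50,95]),'top pts',len(t),t.mean(0),np.median(P,0))
    yel=(hsv[...,0]>15)&(hsv[...,0]<35)&(hsv[...,1]>60)
    m=np.zeros_like(yel);m[slot[1]:slot[3],slot[0]:slot[2]]=1;m&=yel
    v,u=np.nonzero(m); W=at_z(n,np.c_[u,v],85)
    r=cv2.minAreaRect(W[:,:2].astype(np.float32)); dz=pts(n,np.c_[u,v],d[v,u])[:,2]
    print('slot',len(u),r,np.median(dz)); print(cv2.boxPoints(r))
    # blue stand top
    blu=(hsv[...,0]>105)&(hsv[...,0]<128)&(hsv[...,1]>140)
    b=np.zeros_like(blu); b[box[1]-20:box[3]+60,box[0]-30:box[2]+30]=1; b&=blu
    v,u=np.nonzero(b);P=pts(n,np.c_[u,v],d[v,u]);P=P[(abs(P[:,2]-75)<5)]
    print('stand top',len(P),cv2.minAreaRect(P[:,:2].astype(np.float32)))
    x0,y0,x1,y1=box; cr=p[y0-30:y1+40,x0-80:x1+30,::-1]; cr=cv2.resize(cr,None,fx=3,fy=3,interpolation=2)
    sx0,sy0,sx1,sy1=slot; c2=cv2.resize(p[sy0-40:sy1+45,sx0-60:sx1+60,::-1],None,fx=3,fy=3)
    w=max(cr.shape[1],c2.shape[1]) 
    h=max(cr.shape[0],c2.shape[0])
    c3=np.zeros((h,cr.shape[1]+c2.shape[1],3),np.uint8); c3[:cr.shape[0],:cr.shape[1]]=cr; c3[:c2.shape[0],cr.shape[1]:]=c2
    cv2.imwrite(f'pics/crop_{n}.png',cv2.resize(c3,None,fx=min(1,800/c3.shape[1]),fy=min(1,800/c3.shape[1])))
E
```

```text
scene red px 560 (np.int64(348), np.int64(268), np.int64(368), np.int64(302)) top z [ 92.62512308 121.9930426  133.64833419] top pts 255 [ 481.75492758 -274.71974477  131.8653535 ] [ 477.81380478 -279.58525124  121.9930426 ]
slot 64 ((558.339599609375, 107.03897094726562), (32.01262283325195, 89.70541381835938), 7.9875407218933105) 82.96937417935948
[[536.256   149.23233]
 [548.7212   60.39721]
 [580.4232   64.84561]
 [567.958   153.68073]]
stand top 988 ((483.4328918457031, -271.78662109375), (71.24830627441406, 71.44469451904297), 13.013245582580566)
top red px 223 (np.int64(393), np.int64(199), np.int64(410), np.int64(215)) top z [ 99.9582431  131.01798689 133.85238356] top pts 159 [ 481.63011204 -269.30767267  131.67843278] [ 479.47039375 -266.43222433  131.01798689]
slot 225 ((558.171875, 108.18020629882812), (34.44870376586914, 94.62670135498047), 7.95219612121582) 84.3633157212904
[[534.5675   152.65565 ]
 [547.6588    58.938892]
 [581.77625   63.704758]
 [568.68494  157.42152 ]]
stand top 772 ((483.7575378417969, -270.43536376953125), (70.56736755371094, 71.40682983398438), 13.228194236755371)
```

View pics/crop_top.png

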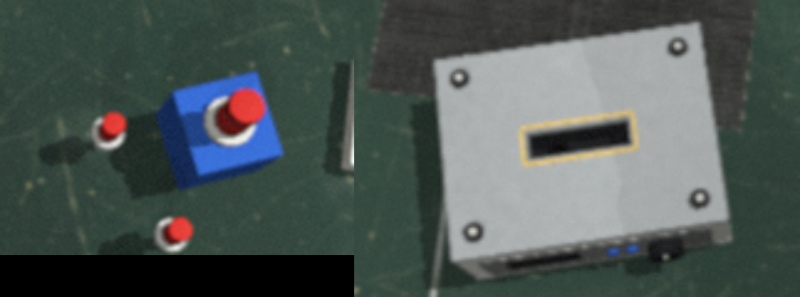

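The enlarged crop confirms it: the pin in the stand, at (245,105) in the crop, has a much larger grip and collar than the two loose ones at (110,125) and (178,230). The slot outline is clear. Both cameras agree on the position of the stand and the slot, and the sizes and heights match the description.

```bash
cat >> h.py <<'E'
def goal(p,yaw,s=None):
    s=s or sense(); M=R.from_euler('xyz',s['ee_rot'],degrees=True); T=R.from_euler('xyz',[-90,0,yaw],degrees=True)
    return np.round(M.inv().apply(np.array(p)-s['tcp_pos'])/500,4),np.round((M.inv()*T).as_rotvec(degrees=True)/90,4)
def show():
    s=sense(); print({k:np.round(s[k],2) for k in('clock','qpos','tcp_pos','ee_rot','ft_force','moment','opening')})
E
python3 - <<'E'
from h import *
d=np.load('top0.npz')['d']; v,u=np.nonzero(d>0); P=pts('top',np.c_[u,v],d[v,u])
for x in range(150,951,100):
    print(x,[int(max(P[(abs(P[:,0]-x)<50)&(abs(P[:,1]-y)<50)][:,2],default=-1)) for y in range(700,-501,-100)])
for p,y in(((560,420,260),-96),((620,50,260),-172),((483,-271,260),-172)): print(p,goal(p,y))
E
```

```text
150 [-1, -1, 27, 130, 144, 143, 123, 112, 125, 125, 4, 12, 4]
250 [-1, -1, 4, 89, 126, 134, 123, 91, 3, 4, 12, 12, 12]
350 [-1, -1, 51, 62, 112, 114, 82, 4, 5, 84, 5, 5, 4]
450 [-1, 3, 22, 21, 4, 92, 88, 90, 4, 85, 135, 31, 30]
550 [-1, 14, 12, 6, 4, 89, 89, 93, 4, 78, 83, 31, 30]
650 [-1, 3, 5, 4, 7, 93, 88, 91, 4, 4, 4, 30, 5]
750 [-1, 3, 131, 136, 133, 132, 8, 176, 175, 70, 67, 29, 15]
850 [-1, 112, 149, 149, 155, 157, 148, 176, 175, 149, 150, 152, 152]
950 [-1, 5, 3, 4, 4, 4, 4, 5, 4, 4, 3, 10, 13]
(560, 420, 260) (array([ 0.8445, -0.0576, -0.3333]), array([1.000e-04, 8.886e-01, 1.000e-04]))
(620, 50, 260) (array([ 1.1641, -0.0574, -1.0114]), array([0.000e+00, 1.733e+00, 2.000e-04]))
(483, -271, 260) (array([ 1.078 , -0.0572, -1.7041]), array([0.000e+00, 1.733e+00, 2.000e-04]))
```

Call:
step_arm --series '[[[0.845,-0.057,-0.333],[0,0.889,0],1],[[0.845,-0.057,-0.333],[0,0.889,0],1],[[0.845,-0.057,-0.333],[0,0.889,0],1],[[0.845,-0.057,-0.333],[0,0.889,0],1],[[0.845,-0.057,-0.333],[0,0.889,0],1],[[0.845,-0.057,-0.333],[0,0.889,0],1],[[0.845,-0.057,-0.333],[0,0.889,0],1],[[0.845,-0.057,-0.333],[0,0.889,0],1],[[0.845,-0.057,-0.333],[0,0.889,0],1]]'

```text
clock: 1.52
tcp_pos: [562.0, 418.0, 259.9]
ee_rot: [-89.9, -0.1, -96.2]
ft_force: [-0.2, 0.0, -0.3]
opening: 0.996
```

```bash
python3 - <<'E'
from h import *
show(); print(goal((600,50,260),-172))
E
```

```text
{'clock': np.float64(1.52), 'qpos': array([-56.94,  32.47,  25.56,  94.89, -16.07,  56.3 , -32.1 ]), 'tcp_pos': array([561.99, 418.03, 259.93]), 'ee_rot': array([-8.993e+01, -5.000e-02, -9.621e+01]), 'ft_force': array([-0.21,  0.01, -0.25]), 'moment': array([0.06, 0.02, 0.04]), 'opening': np.float64(1.0)}
(array([7.235e-01, 7.000e-04, 1.552e-01]), array([-0.001 ,  0.8421, -0.    ]))
```

Call:
step_arm --series '[[[0.724,0,0.155],[0,0.842,0],1],[[0.724,0,0.155],[0,0.842,0],1],[[0.724,0,0.155],[0,0.842,0],1],[[0.724,0,0.155],[0,0.842,0],1],[[0.724,0,0.155],[0,0.842,0],1],[[0.724,0,0.155],[0,0.842,0],1],[[0.724,0,0.155],[0,0.842,0],1],[[0.724,0,0.155],[0,0.842,0],1]]'

```text
clock: 2.52
tcp_pos: [599.4, 51.8, 259.8]
ee_rot: [-90.0, -0.0, -171.7]
ft_force: [-0.2, 0.7, 0.6]
opening: 1.004
```

```bash
python3 - <<'E'
from h import *
show(); print(goal((483,-271,220),-172))
E
```

```text
{'clock': np.float64(2.52), 'qpos': array([-42.06,  29.95,  47.68, 108.39, -27.28,  53.68, -63.23]), 'tcp_pos': array([599.45,  51.83, 259.84]), 'ee_rot': array([ -90.01,   -0.  , -171.73]), 'ft_force': array([-0.17,  0.68,  0.59]), 'moment': array([0.01, 0.03, 0.01]), 'opening': np.float64(1.0)}
(array([0.3234, 0.0796, 0.6055]), array([0.0001, 0.003 , 0.    ]))
```

Call:
step_arm --series '[[[0.323,0.08,0.605],[0,0.003,0],1],[[0.323,0.08,0.605],[0,0.003,0],1],[[0.323,0.08,0.605],[0,0.003,0],1],[[0.323,0.08,0.605],[0,0.003,0],1],[[0.323,0.08,0.605],[0,0.003,0],1],[[0.323,0.08,0.605],[0,0.003,0],1],[[0.323,0.08,0.605],[0,0.003,0],1]]'

```text
clock: 3.4
tcp_pos: [482.9, -271.3, 219.7]
ee_rot: [-90.0, 0.0, -171.9]
ft_force: [0.2, 0.9, 0.2]
opening: 1.002
```

```bash
python3 - <<'E'
from h import *
show(); print(goal((483,-271,140),-172))
for n in('top','scene'):
    p,d=read_camera(n); np.savez(n+'1.npz',p=p,d=d); hsv=cv2.cvtColor(p,cv2.COLOR_RGB2HSV)
    if n=='scene': cv2.imwrite('pics/a.png',cv2.resize(p[180:380,240:440,::-1],None,fx=3,fy=3))
E
```

```text
{'clock': np.float64(3.4), 'qpos': array([ -7.36,  28.49,  44.72, 116.34, -27.8 ,  46.09, -28.14]), 'tcp_pos': array([ 482.85, -271.28,  219.7 ]), 'ee_rot': array([ -90.03,    0.  , -171.9 ]), 'ft_force': array([0.22, 0.89, 0.24]), 'moment': array([ 0.06, -0.01,  0.02]), 'opening': np.float64(1.0)}
(array([-0.0004,  0.1594, -0.0004]), array([ 0.0003,  0.0011, -0.    ]))
```

View pics/a.png

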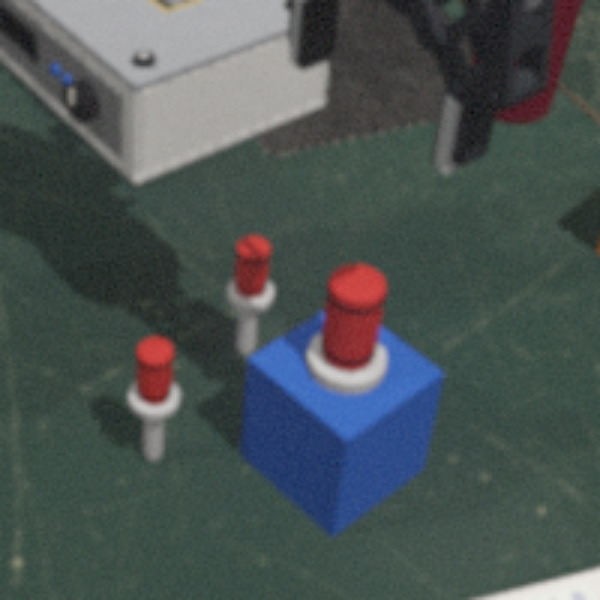

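The crop shows the open fingers at (305,40) and (455,150), one on each side of the pin at (355,320) and clear of the small ones. I'll descend now.

Call:
step_arm --series '[[[0,0.16,0],[0,0,0],1],[[0,0.262,0],[0,0,0],1],[[0,0.262,0],[0,0,0],1],[[0,0.262,0],[0,0,0],1],[[0,0.262,0],[0,0,0],1]]'

```text
clock: 4.12
tcp_pos: [486.3, -268.6, 90.7]
ee_rot: [-90.0, 0.2, -171.6]
ft_force: [-0.7, 0.5, -0.3]
opening: 1.003
```

Call:
step_arm --series '[[[0,0,0],[0,0,0],-1],[[0,0,0],[0,0,0],-1],[[0,0,0],[0,0,0],-1],[[0,0,0],[0,0,0],-1],[[0,0,0],[0,0,0],-1],[[0,0,0],[0,0,0],-1],[[0,0,0],[0,0,0],-1],[[0,0,0],[0,0,0],-1]]'

```text
clock: 5.12
tcp_pos: [486.7, -269.1, 91.4]
ee_rot: [-90.0, 0.3, -171.6]
ft_force: [-0.5, 0.2, 5.1]
opening: 0.316
```

```bash
python3 - <<'E'
from h import *
show()
p,d=read_camera('scene'); cv2.imwrite('pics/b.png',cv2.resize(p[180:380,240:440,::-1],None,fx=3,fy=3))
E
```

```text
{'clock': np.float64(5.12), 'qpos': array([  1.18,  38.08,  33.1 , 120.8 , -39.8 ,  32.  , -18.14]), 'tcp_pos': array([ 486.68, -269.08,   91.38]), 'ee_rot': array([ -89.96,    0.29, -171.63]), 'ft_force': array([-0.52,  0.25,  5.11]), 'moment': array([0.13, 0.13, 0.03]), 'opening': np.float64(0.32)}
```

View pics/b.png

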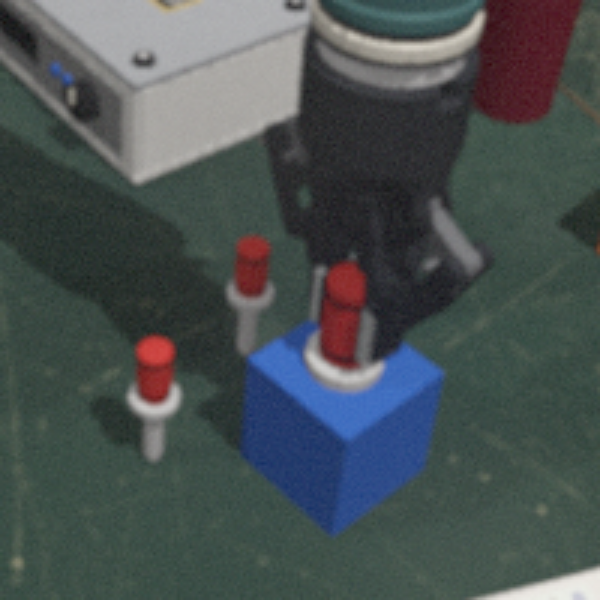

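The crop shows the fingers closed on the red grip at (345,315), with the collar below them. Opening 0.316 is 27 mm, which matches the 28 mm grip. I'll lift.

Call:
step_arm --series '[[[0,-0.02,0],[0,0,0],-1],[[0,-0.06,0],[0,0,0],-1],[[0,-0.13,0],[0,0,0],-1],[[0,-0.22,0],[0,0,0],-1],[[0,-0.32,0],[0,0,0],-1],[[0,-0.32,0],[0,0,0],-1],[[0,-0.32,0],[0,0,0],-1],[[0,-0.32,0],[0,0,0],-1]]'

```text
clock: 6.18
tcp_pos: [484.7, -268.0, 249.8]
ee_rot: [-90.1, 0.1, -171.6]
ft_force: [-0.1, 0.1, -1.8]
opening: 0.312
```

```bash
python3 - <<'E'
from h import *
show(); print(goal((558,107.5,255),-172))
ims=[]
for n,b in(('scene',(300,150,440,300)),('top',(330,130,470,280))):
    p,d=read_camera(n); np.savez(n+'2.npz',p=p,d=d); ims.append(cv2.resize(p[b[1]:b[3],b[0]:b[2],::-1],None,fx=2.85,fy=2.85))
cv2.imwrite('pics/c.png',np.hstack(ims))
E
```

```text
{'clock': np.float64(6.18), 'qpos': array([ -9.79,  26.49,  47.25, 114.8 , -25.73,  49.45, -29.95]), 'tcp_pos': array([ 484.74, -268.01,  249.76]), 'ee_rot': array([-9.0090e+01,  1.2000e-01, -1.7162e+02]), 'ft_force': array([-0.08,  0.13, -1.79]), 'moment': array([-0.01,  0.03,  0.01]), 'opening': np.float64(0.31)}
(array([-0.2544, -0.0089, -0.7217]), array([ 0.001 ,  0.0042, -0.0013]))
```

View pics/c.png

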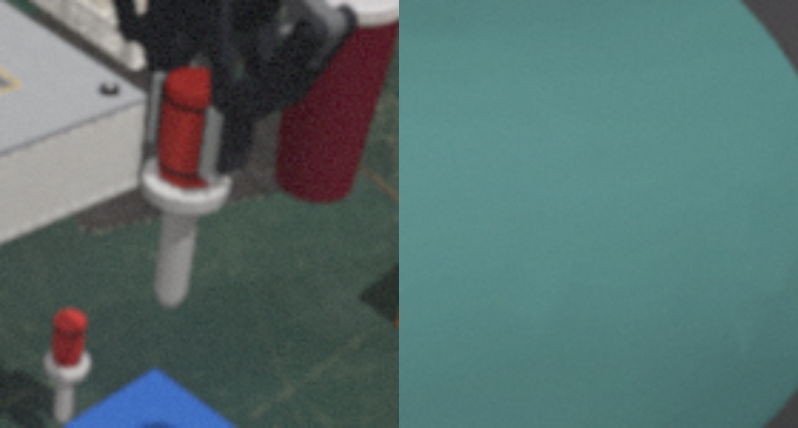

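The pin is lifted and hangs nearly upright, with its tip at about (172,300) in the left crop. Next I'll carry it over the slot and measure it there.

Call:
step_arm --series '[[[-0.1,0,-0.28],[0,0.004,0],-1],[[-0.254,0,-0.72],[0,0.004,0],-1],[[-0.254,0,-0.72],[0,0.004,0],-1],[[-0.254,0,-0.72],[0,0.004,0],-1],[[-0.254,0.06,-0.72],[0,0.004,0],-1],[[-0.254,0.1,-0.72],[0,0.004,0],-1],[[-0.254,0.1,-0.72],[0,0.004,0],-1],[[-0.254,0.1,-0.72],[0,0.004,0],-1],[[-0.254,0.1,-0.72],[0,0.004,0],-1],[[-0.254,0.1,-0.72],[0,0.004,0],-1]]'

```text
clock: 7.52
tcp_pos: [558.7, 103.7, 201.5]
ee_rot: [-90.0, 0.2, -172.2]
ft_force: [-0.2, -1.1, -2.2]
opening: 0.315
```

```bash
cat > m.py <<'E'
from h import *
import sys
show(); s=sense(); t=s['tcp_pos']
p,d=read_camera('scene'); np.savez('scene3.npz',p=p,d=d)
pr=proj('scene',[t+[0,0,z] for z in(20,-15,-50,-84)]); print('nominal px grip,collar,shaft,tip',pr.round(1).tolist())
x,y=pr[2].astype(int); b=(x-70,y-80,x+70,y+60)
cv2.imwrite(sys.argv[1],cv2.resize(p[b[1]:b[3],b[0]:b[2],::-1],None,fx=4.2,fy=4.2,interpolation=2))
print('box',b)
m=(d>0); v,u=np.nonzero(m); P=pts('scene',np.c_[u,v],d[v,u])
k=(np.hypot(P[:,0]-t[0],P[:,1]-t[1])<30)&(P[:,2]>t[2]-95)&(P[:,2]<t[2]-25)
P=P[k]; c=np.array(camera_info('scene')['position'])
for z in range(-90,-25,8):
    q=P[abs(P[:,2]-t[2]-z)<4]
    if len(q): 
        o=np.median(q,0); print(z,len(q),o.round(1))
E
python3 m.py pics/d.png
```

```text
{'clock': np.float64(7.52), 'qpos': array([-46.8 ,  31.46,  45.3 , 115.64, -31.45,  45.38, -65.1 ]), 'tcp_pos': array([558.65, 103.74, 201.5 ]), 'ee_rot': array([ -90.02,    0.21, -172.22]), 'ft_force': array([-0.17, -1.14, -2.23]), 'moment': array([ 0.  , -0.02, -0.06]), 'opening': np.float64(0.31)}
nominal px grip,collar,shaft,tip [[290.5, 114.9], [290.3, 130.8], [290.1, 146.0], [289.9, 160.2]]
box (np.int64(220), np.int64(65), np.int64(360), np.int64(205))
-82 9 [552.7  98.5 119.6]
-74 25 [551.9  97.6 127.3]
-66 30 [550.9  97.5 135.8]
-58 26 [551.8  97.  143.8]
-50 27 [550.9  97.9 151.7]
-42 26 [551.3  96.8 159.5]
-34 26 [551.5  97.2 167.5]
-26 18 [549.9  97.  173.5]
```

View pics/d.png

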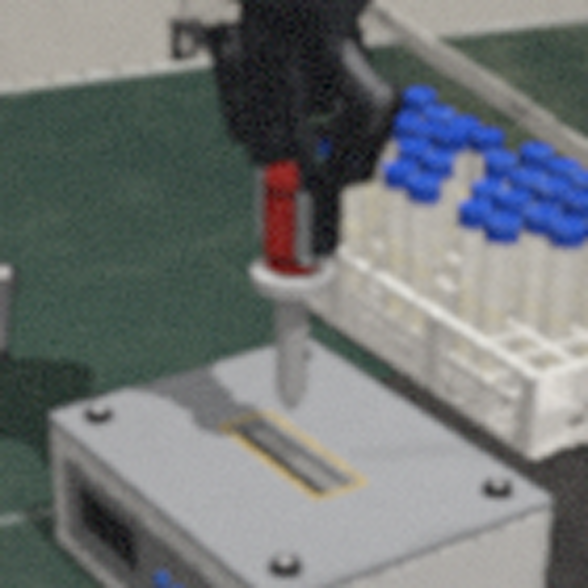

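The crop shows the pin held upright over the cover, with its tip at about (290,400), up and to the left of the slot centre. The depth fit puts its axis about 4 mm in -x from the TCP. Next I'll see whether the first top picture's depth shows anything of the bore through the slot.

```bash
python3 - <<'E'
from h import *
a=np.deg2rad(8); ex=np.array([np.cos(a),np.sin(a)]); ey=np.array([-np.sin(a),np.cos(a)])
f=np.load('top0.npz'); d=f['d']; g=f['p'].mean(2)
v,u=np.mgrid[164:190,178:232]; v=v.ravel();u=u.ravel()
P=pts('top',np.c_[u,v],d[v,u]); q=P[:,:2]-[558.2,107.6]
k=(P[:,2]<78)&(P[:,2]>-40)&(d[v,u]>0); print(k.sum())
for yy in range(-40,41,4):
    s=k&(abs(q@ey-yy)<2); print(yy,s.sum(),P[s][:,2].round(0).astype(int).tolist()[:14],'x',(q[s]@ex).round(0).astype(int).tolist()[:14])
f=np.load('scene3.npz'); d=f['d']; p=f['p'].astype(int)
v,u=np.nonzero(d>0); P=pts('scene',np.c_[u,v],d[v,u]); k=(np.hypot(P[:,0]-558,P[:,1]-104)<18)&(P[:,2]>120)&(P[:,2]<172)
for r in sorted(set(v[k])): w=u[k&(v==r)]; print(r,w.min(),w.max(),w.mean().round(1),end=' | ')
E
```

```text
380
-40 0 [] x []
-36 12 [45, 46, 48, 49, 45, 50, 45, 46, 45, 46, 43, 49] x [22, 19, 16, 16, 15, 13, 13, 12, 10, 8, 7, 3]
-32 18 [46, 45, 48, 46, 45, 45, 46, 48, 48, 47, 47, 46, 45, 48] x [22, 22, 19, 19, 18, 17, 15, 14, 12, 13, 10, 10, 9, 8]
-28 19 [78, 78, 46, 43, 47, 45, 48, 45, 48, 48, 47, 47, 45, 45] x [12, 11, 22, 21, 20, 18, 17, 16, 13, 11, 11, 9, 9, 7]
-24 18 [46, 49, 48, 47, 47, 48, 47, 45, 44, 46, 47, 44, 46, 46] x [21, 20, 18, 18, 16, 15, 14, 14, 12, 11, 10, 10, 8, 7]
-20 17 [46, 43, 46, 47, 46, 46, 46, 44, 45, 47, 45, 48, 47, 43] x [22, 22, 19, 19, 17, 15, 14, 13, 12, 10, 10, 8, 8, 7]
-16 20 [47, 46, 47, 44, 46, 46, 44, 49, 44, 46, 48, 47, 46, 43] x [22, 22, 20, 20, 18, 17, 16, 14, 14, 13, 10, 10, 9, 9]
-12 17 [49, 48, 47, 47, 49, 45, 46, 45, 47, 46, 43, 45, 45, 45] x [20, 20, 18, 17, 15, 16, 14, 14, 11, 9, 10, 8, 7, 5]
-8 16 [47, 45, 47, 47, 45, 48, 45, 45, 48, 47, 44, 46, 44, 47] x [21, 19, 18, 16, 17, 14, 15, 12, 11, 10, 10, 8, 8, 6]
-4 17 [46, 46, 48, 45, 44, 43, 45, 43, 46, 45, 47, 45, 45, 48] x [22, 21, 19, 20, 18, 18, 15, 16, 13, 13, 10, 11, 8, 6]
0 20 [47, 45, 45,
[... 1057 characters left out ...]
]
36 18 [44, 47, 48, 47, 43, 44, 46, 49, 50, 44, 47, 46, 48, 48] x [22, 19, 18, 16, 17, 15, 14, 11, 11, 11, 10, 8, 7, 5]
40 15 [44, 47, 46, 48, 47, 46, 45, 44, 47, 49, 48, 46, 47, 48] x [22, 21, 20, 18, 17, 17, 15, 15, 13, 12, 10, 11, 8, 8]
138 285 292 288.5 | 139 285 292 288.5 | 140 285 292 288.5 | 141 285 292 288.5 | 142 285 292 288.5 | 143 285 292 288.5 | 144 285 292 288.5 | 145 285 292 288.5 | 146 285 292 288.5 | 147 285 292 288.5 | 148 285 292 288.3 | 149 285 292 288.5 | 150 285 292 288.5 | 151 285 292 288.5 | 152 285 292 288.5 | 153 285 292 288.5 | 154 285 292 288.5 | 155 285 292 288.5 | 156 285 292 288.5 | 157 285 292 288.5 | 158 285 292 288.5 | 159 286 291 288.5 | 160 286 290 288.0 |
```

The first top depth picture shows deeper readings (30-42 mm) at about +20 to +24 mm along the slot, where the rest reads about 46 mm. So the bore is probably near +22. I'll enter near the middle and slide the tip that way.

```bash
python3 - <<'E'
from h import *
print(goal((561.8,109.3,180),-172)); print(goal((561.8,109.3,136),-172))
E
```

```text
(array([-0.0075,  0.0429, -0.0092]), array([ 0.0004, -0.002 , -0.0023]))
(array([-0.0072,  0.1309, -0.0092]), array([ 0.0004, -0.002 , -0.0023]))
```

Call:
step_arm --series '[[[-0.0075,0.02,-0.009],[0,-0.002,-0.002],-1],[[-0.0075,0.043,-0.009],[0,-0.002,-0.002],-1],[[-0.0075,0.043,-0.009],[0,-0.002,-0.002],-1],[[-0.0075,0.043,-0.009],[0,-0.002,-0.002],-1]]'

```text
clock: 8.07
tcp_pos: [561.7, 109.0, 179.7]
ee_rot: [-90.0, 0.0, -172.0]
ft_force: [-0.1, 0.4, -1.3]
opening: 0.311
```

```bash
python3 m.py pics/e.png; python3 - <<'E'
from h import *
print(goal((561.8,109.3,150),-172)); print(goal((561.8,109.3,130),-172))
E
```

```text
{'clock': np.float64(8.07), 'qpos': array([-45.68,  33.32,  43.46, 115.93, -33.24,  43.62, -63.94]), 'tcp_pos': array([561.7 , 109.01, 179.68]), 'ee_rot': array([ -90.02,    0.  , -172.02]), 'ft_force': array([-0.08,  0.39, -1.34]), 'moment': array([ 0.01, -0.06,  0.  ]), 'opening': np.float64(0.31)}
nominal px grip,collar,shaft,tip [[290.5, 123.7], [290.3, 139.1], [290.1, 153.9], [290.0, 167.7]]
box (np.int64(220), np.int64(73), np.int64(360), np.int64(213))
-90 11 [575.  110.9  85.9]
-82 8 [555.3 103.2  98.3]
-74 24 [553.5 103.  105.4]
-66 26 [554.7 103.  113.5]
-58 28 [553.4 101.9 121.5]
-50 27 [553.9 103.4 129.7]
-42 29 [554.8 102.3 138.3]
-34 25 [553.2 102.3 146.2]
-26 15 [553.2 102.6 152.1]
(array([ 0.0001,  0.0599, -0.0006]), array([ 0.0003, -0.0002, -0.0003]))
(array([ 0.0001,  0.0999, -0.0005]), array([ 0.0003, -0.0002, -0.0003]))
```

View pics/e.png

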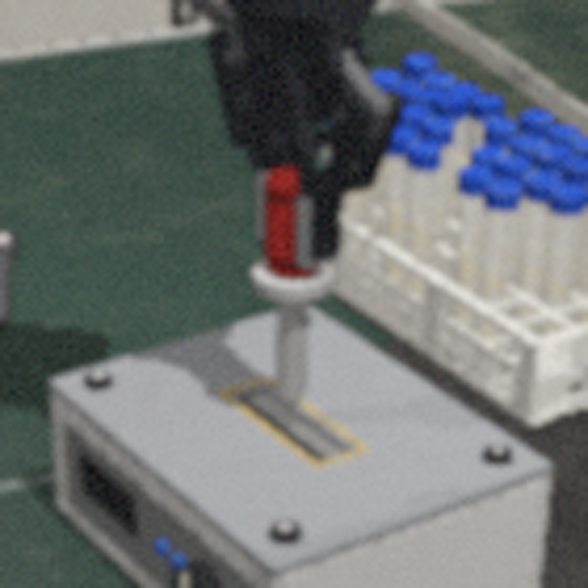

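The crop shows the tip at (290,395) just above the slot's near-middle, at the back of the outline. The fit puts the axis at (557,109), within about 1 mm of the centre line. I'll lower it in.

Call:
step_arm --series '[[[-0.0015,0.02,0],[0,0,0],-1],[[-0.0015,0.04,0],[0,0,0],-1],[[-0.0015,0.06,0],[0,0,0],-1],[[-0.0015,0.075,0],[0,0,0],-1],[[-0.0015,0.086,0],[0,0,0],-1],[[-0.0015,0.086,0],[0,0,0],-1]]'

```text
clock: 8.88
tcp_pos: [562.4, 109.1, 136.5]
ee_rot: [-90.0, -0.0, -172.0]
ft_force: [-0.6, -0.0, -1.9]
opening: 0.311
```

Below the plate, with no contact yet. I'll go on down to touch the carriage.

Call:
step_arm --series '[[[0,0.006,0],[0,0,0],-1],[[0,0.01,0],[0,0,0],-1],[[0,0.012,0],[0,0,0],-1],[[0,0.014,0],[0,0,0],-1]]'

```text
clock: 9.38
tcp_pos: [563.2, 109.1, 131.1]
ee_rot: [-90.1, 0.1, -172.0]
ft_force: [-3.4, 0.1, 15.3]
opening: 0.312
```

Call:
step_arm --series '[[[0.001,0.002,-0.005],[0,0,0],-1],[[0.001,0.002,-0.01],[0,0,0],-1],[[0.001,0.002,-0.015],[0,0,0],-1],[[0.001,0.002,-0.02],[0,0,0],-1],[[0.001,0.002,-0.025],[0,0,0],-1]]'

```text
clock: 10.0
tcp_pos: [562.7, 118.7, 131.3]
ee_rot: [-89.9, 0.3, -172.1]
ft_force: [-0.2, -3.9, 5.3]
opening: 0.313
```

Call:
step_arm --series '[[[0.002,0.006,-0.006],[0,0,0],-1],[[0.002,0.006,-0.01],[0,0,0],-1],[[0.002,0.006,-0.014],[0,0,0],-1],[[0.002,0.006,-0.018],[0,0,0],-1]]'

```text
clock: 10.5
tcp_pos: [562.9, 120.5, 131.1]
ee_rot: [-89.4, 0.6, -172.3]
ft_force: [-2.4, -11.6, 16.4]
opening: 0.313
```

Friction is high, so I'll press more lightly while sliding.

Call:
step_arm --series '[[[0.002,0.0,-0.012],[0,0,0],-1],[[0.002,0.001,-0.016],[0,0,0],-1],[[0.002,0.001,-0.02],[0,0,0],-1],[[0.002,0.001,-0.024],[0,0,0],-1]]'

```text
clock: 11.0
tcp_pos: [559.9, 133.3, 130.0]
ee_rot: [-89.4, 0.5, -172.2]
ft_force: [-0.5, -0.2, -1.2]
opening: 0.317
```

The force has vanished and z is now below the contact level, so the tip looks to be over the bore. I'll level the tool and feel downwards.

Call:
step_arm --series '[[[0,0.004,0],[-0.003,0,0],-1],[[0,0.008,0],[-0.006,0,0],-1],[[0,0.012,0],[-0.006,0,0],-1]]'

```text
clock: 11.38
tcp_pos: [559.9, 132.9, 123.8]
ee_rot: [-90.0, 0.5, -172.2]
ft_force: [-1.0, -0.4, 0.4]
opening: 0.318
```

```bash
python3 m.py pics/f.png; python3 -c "
from h import *
print(goal((559.9,133,120),-172))"
```

```text
{'clock': np.float64(11.38), 'qpos': array([-44.63,  37.39,  38.76, 117.78, -38.59,  37.44, -62.18]), 'tcp_pos': array([559.88, 132.92, 123.83]), 'ee_rot': array([ -89.98,    0.5 , -172.24]), 'ft_force': array([-0.97, -0.43,  0.42]), 'moment': array([-0.1 ,  0.16, -0.01]), 'opening': np.float64(0.32)}
nominal px grip,collar,shaft,tip [[284.6, 143.6], [284.5, 157.9], [284.4, 171.7], [284.4, 184.6]]
box (np.int64(214), np.int64(91), np.int64(354), np.int64(231))
-82 5 [581.  141.4  45. ]
-74 14 [580.7 135.5  47. ]
-58 3 [560.6 126.3  68.5]
-50 10 [556.3 124.9  76.1]
-42 183 [564.9 129.1  84.1]
-34 24 [552.5 125.4  89.4]
-26 16 [552.  125.4  96.2]
(array([-0.0004,  0.0073, -0.0003]), array([-0.0003, -0.0027, -0.0052]))
```

View pics/f.png

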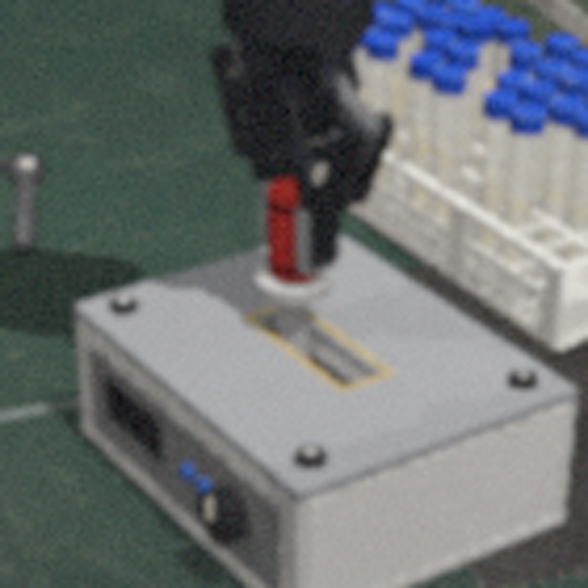

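The crop shows the shaft in the far part of the slot at (290,320), with the collar low over the plate. The tip is 7 mm below the carriage level with no force, so it is in the bore. I'll push it home.

Call:
step_arm --series '[[[0,0.008,0],[0,-0.002,-0.005],-1],[[0,0.016,0],[0,-0.002,-0.005],-1],[[0,0.024,0],[0,-0.002,-0.005],-1],[[0,0.03,0],[0,-0.002,-0.005],-1],[[0,0.03,0],[0,-0.002,-0.005],-1]]'

```text
clock: 12.05
tcp_pos: [559.7, 132.9, 108.3]
ee_rot: [-90.0, -0.0, -172.1]
ft_force: [-0.4, 0.4, -1.7]
opening: 0.311
```

Call:
step_arm --series '[[[0,0.006,0],[0,0,0],-1],[[0,0.011,0],[0,0,0],-1],[[0,0.014,0],[0,0,0],-1],[[0,0.016,0],[0,0,0],-1],[[0,0.017,0],[0,0,0],-1]]'

```text
clock: 12.68
tcp_pos: [559.6, 132.9, 101.4]
ee_rot: [-90.1, -0.0, -172.1]
ft_force: [-4.0, -0.1, 15.1]
opening: 0.31
```

Contact came at TCP z = 101.4. That is exactly 10 mm above the pick height (collar at 75, then 85), so the collar is on the plate. I'll press once more, then release.

Call:
step_arm --series '[[[0,0.004,0],[0,0,0],-1],[[0,0.006,0],[0,0,0],-1],[[0,0.006,0],[0,0,0],-1]]'

```text
clock: 13.05
tcp_pos: [559.6, 132.9, 101.3]
ee_rot: [-90.3, -0.0, -172.0]
ft_force: [-7.1, 0.7, 22.5]
opening: 0.31
```

Call:
step_arm --series '[[[0,0,0],[0,0,0],-1],[[0,0,0],[0,0,0],0],[[0,0,0],[0,0,0],1],[[0,0,0],[0,0,0],1],[[0,0,0],[0,0,0],1],[[0,0,0],[0,0,0],1],[[0,0,0],[0,0,0],1]]'

```text
clock: 13.92
tcp_pos: [559.6, 132.9, 101.3]
ee_rot: [-90.3, -0.0, -172.0]
ft_force: [-0.3, 0.3, 0.6]
opening: 1.001
```

Call:
step_arm --series '[[[0,-0.05,0],[0,0,0],1],[[0,-0.15,0],[0,0,0],1],[[0,-0.25,0],[0,0,0],1],[[0,-0.35,0],[0,0,0],1],[[0,-0.35,-0.1],[0,0,0],1],[[0,-0.35,-0.3],[0,0,0],1],[[0,-0.35,-0.5],[0,0,0],1],[[0,-0.35,-0.5],[0,0,0],1],[[0,-0.35,-0.5],[0,0,0],1],[[0,-0.35,-0.5],[0,0,0],1]]'

```text
clock: 15.18
tcp_pos: [524.7, 380.4, 276.9]
ee_rot: [-90.2, -0.1, -171.9]
ft_force: [0.1, -0.5, 0.4]
opening: 1.004
```

```bash
python3 - <<'E'
from h import *
show(); ims=[]
for n,(x0,y0) in(('scene',(220,100)),('top',(140,105))):
    p,d=read_camera(n); ims.append(cv2.resize(p[y0:y0+140,x0:x0+140,::-1],(400,400),interpolation=2))
    v,u=np.nonzero(d>0); P=pts(n,np.c_[u,v],d[v,u]); c=p[v,u].astype(int)
    k=(np.hypot(P[:,0]-555,P[:,1]-133)<45)&(P[:,2]>86)
    red=k&(c[:,0]>90)&(c[:,1]<70); wh=k&~red&(P[:,2]<105)
    print(n,'red z',np.percentile(P[red][:,2],[5,95]),'top c',P[red&(P[:,2]>136)].mean(0),'collar z',np.median(P[wh&(P[:,2]>89)][:,2]),wh.sum())
cv2.imwrite('pics/g.png',np.hstack(ims))
E
```

```text
{'clock': np.float64(15.18), 'qpos': array([-71.91,  33.19,  49.23, 101.58, -29.24,  58.84, -93.53]), 'tcp_pos': array([524.7 , 380.39, 276.93]), 'ee_rot': array([-9.0210e+01, -6.0000e-02, -1.7191e+02]), 'ft_force': array([ 0.05, -0.48,  0.4 ]), 'moment': array([-0.05, -0.05,  0.05]), 'opening': np.float64(1.0)}
scene red z [102.22840547 142.70221867] top c [551.99889439 126.11939162 140.76514878] collar z 92.59979950050177 137
top red z [110.6811888  144.12725744] top c [553.21022536 130.70734882 141.51999947] collar z 92.42323146548983 259
```

View pics/g.png

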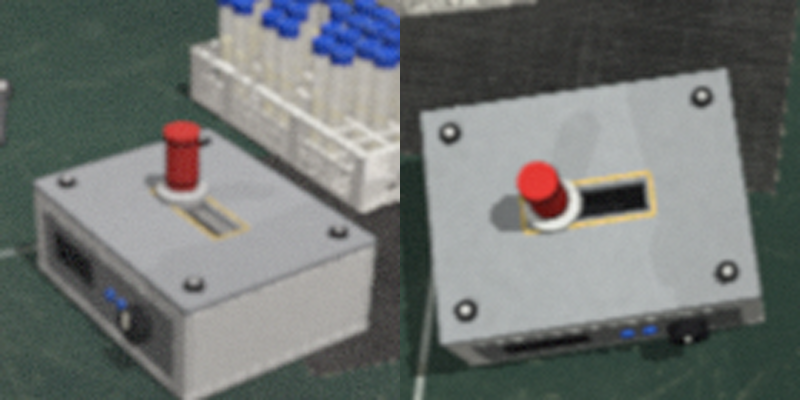

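The crops show the pin upright near one end of the slot (scene crop (182,160), top crop (545,195)), its collar flat on the plate and the arm clear. Collar top measures about 92.5 mm (93 expected) and grip top about 143-144 mm (143 expected). I'll hand it in.

```bash
python3 -c "
from h import *
print(close_job())"
```

```text
the job is handed in; nothing more can be done
None
```

The locking pin is fully home in the shaker, and I handed the job in at about 15.3 s. I took the red-handled pin (the largest of the three) from its blue stand and put it through the slot. I touched its tip on the carriage and slid it until it dropped into the bore, about 26 mm along from the middle. Then I pushed it down and let go.

- **Seating:** contact came at TCP height 101.4 mm, exactly 10 mm above the pick height, as it should for a collar on the plate. I pressed to about 22 N before releasing.
- **Final pictures:** the pin stands upright with its collar flat on the plate and the gripper well clear. The collar top measured about 92.5 mm (93 expected) and the grip top about 143–144 mm (143 expected).
- **Disagreements:**
  - The tip stuck briefly from friction while sliding, with about 12 N sideways. It then jumped the last 13 mm or so into the bore once I pressed more lightly.
  - The pin was held about 4 mm off the tool's centre, which I corrected for.
  - Early depth readings had suggested the bore was nearer 22 mm than 26 mm.

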